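# Clamp a laptop trim insert home with a locking hemostat, then unlock it

## Task

Press the silver insert home into the black laptop trim bar with the hemostat: gently push its orange-marked handle towards the fixed handle until the ratchet has caught, never forcing it, then take your hand off and leave it locked for at least two seconds so the adhesive takes. Then unlock it by pressing the orange thumb rest down, out of the ratchet, and let the handle swing all the way open, leaving the insert flush. Do not disturb the things lying around.

Things in the scene. Friction and masses are not known exactly. Their poses are not given: they have to be found in the camera images.
- jig: Immovable fixture on a 3 mm mat: grey base 225 x 100 x 12 mm (x -210 to 15, y +-50) carrying a black trim bar, and a hemostat lying level on a post. Origin on the mat under the hemostat's pivot, z up; +x runs along the handles, which reach x = 180 and hang free over the mat. Handles are 8 mm thick, z = 56 to 64 mm, rings 38 mm across. The fixed handle is on the -y side; the orange-marked one on +y closes towards -y.
- fixed_rest (a point): Centre of the top of the steel thumb rest of the fixed handle, at (130, -21, 64) mm in the fixture's frame; same axes as the fixture.
- ratchet (a point): Ratchet: a steel leaf with a hooked tooth, reaching from the fixed handle towards the moving one at x = 94 to 102 mm of the fixture, its top 65 mm over the mat; this point is at (98, 0, 60) mm. The tooth's true place along y differs by up to 6.5 mm from clamp to clamp, unmeasured: feel for it. Riding over it takes 1 to 4 N more at the thumb rest (up to 10 N in all), then the force drops as it catches.
- clamp (a joint): Turn of the moving handle about the vertical pivot, rad: 0 = fully open, growing as it closes (130 mm of thumb rest travel per rad). A spring opens it: 1.5 N at the thumb rest when open, 3 to 6 N where the ratchet catches, which is anywhere between 0.23 and 0.37. Less than 1 mm past the catch begins a springy end stop, 7 N per mm: 11 to 12 N means it has caught; over 16 N damages it.
- thumb_rest (a point): Centre of the top face of the moving handle's orange thumb rest (30 mm along the handle, 16 mm wide, 8 mm thick; outer side 8 mm from this point). x points along the handle away from the pivot, which lies 130 mm back and 21 mm to the -y side; y points outward, the opening direction; z up. At clamp 0.30 its axes are parallel to the fixture's. Push its outer side to close, its top to unlock.
- grip (a joint): Downward flex of the moving handle, rad: 0 = up, 0.09 = bottomed; 110 mm of thumb rest travel per rad. Springy: pressing the thumb rest frees the ratchet 5 to 6 mm down at 4 to 9 N, and bottoms out 10 mm down. Freed, the handle usually jumps open by itself (then just lift off); if friction under the finger holds it, follow it outward 20 mm while pressing, or it may catch again.
- insert (a joint): How far the silver insert is pushed in, in m: 0 = stands 6 mm proud of the trim bar's front, 0.006 = flush, fully home. The closing jaw pushes it; it stays where it is left.
- spudger: Wooden stick, 150 x 12 x 5 mm, lying on the mat, long axis x, origin at the centre of its underside. Bystander.
- screwdriver: Red-handled screwdriver, 160 mm long, lying on the mat along its x, origin under its middle. Bystander.
- primer: Small amber jar with black cap, 36 mm across and 70 mm tall, standing on the mat, origin at the centre of its underside. Bystander.

How it is judged:
By the outcome, as a careful person would: the job done as asked, in the order asked, and still so for the second after the job is handed in, with the robot touching nothing.
It also fails if it takes over 56 s, if anything falls off the work surface, if the arm or the gripper's body presses on something with over 40 N, if the wrist force passes 120 N, or if a joint passes its speed limit or range.

## Robot

A 6-joint arm with a two-finger parallel gripper is mounted at the origin on the work surface. World frame = base frame: x ahead of the robot, y to its left, z up, the work surface at z = 0. Lengths are in m, angles in rad, forces in N, time in s.
With the tool pointing down it reaches from about 0.25 to 0.725 m from the base axis. Payload 4 kg.
Tool frame: the origin (TCP) lies on the centre line of the jaws, within the pads' length; the fingertips stand 17 mm ahead of it and the grasp point (between the pads) lies 2 mm behind it; z points along the fingers, y is the line along which they close (so a half turn about z gives the same grasp; the last joint's range is limited). The gripper opens to 85 mm and grips with 20 to 120 N. Pads are 22 mm wide; open, the fingers measure 114 mm over their backs; the gripper's body (76 mm by 85 mm) begins 54 mm behind the grasp point. The pads swing forward as they close: fully open they stand 13 mm farther back than shut.
Start: joints at [1.104, 0.241, 0.005, 1.335, 0, 1.571], TCP at [0.225, 0.447, 0.248] pointing down, gripper open.
Joint ranges: [-2.72, 2.72], [-1.05, 1.87], [-1.09, 1.28], [-1.99, 2.15], [-1.42, 1.44], [-3.14, 3.14]. Speed limits (rad/s): [2.79, 2.79, 3.14, 3.14, 3.14, 3.14].

## Interface

Orientations are given as a unit quaternion [x, y, z, w].
In Python, from workcell import get_obs, imaging, order gives the robot as it stands.
- The arm moves only by the tool apply_moves, never from a script. Its argument "targets" is a list that holds one entry, the list of rows, each a list of 5 numbers: the shift along the world's x, y, z in units of 40 mm (1.0 is 40 mm), then the turn about the world's z in degrees, then the gripper command: -1 is shut, 1 is fully open, values between are in proportion. In form: [[[dx, dy, dz, turn, fingers], ...]]. A call has 1 to 8 rows; each row shifts and turns the commanded pose from where the row before left it; what a row does not reach is not made up. A row lasts 1/12 s, in which the tool goes at most 41.7 mm and 7.16 degrees, less where a joint would pass 70% of its speed; a pose out of reach is approached as far as the arm can. A call is refused whole if a number of a shift passes 1 or a number of a turn 7.16, either way. A call with a gripper value outside its range is refused whole. The fingers move at their own pace and stop on an object; the grip force is fixed at half the most. Time passes only in rows, so rows that do not move let the fingers close. It gives the time, the measured TCP pose, the force, the opening and the grip force at its end, in the units of the state.
- get_obs(): the state, without advancing time (a new reading comes with each control period).
- imaging.camera(name): name is "scene" or "top"; returns (picture, depth): 384x512x3 uint8, blue, green, red; 384x512 float32, m along the optical axis (not along the pixel's ray), 0 where there is no reading.
- imaging.get_calibration(name): a dict with "camera_matrix" (3x3 intrinsics, pixels), "k1" (the pictures are not rectified: a ray, as slopes to the right and down, at radius r is drawn at 1 + k1 r^2 times it, then the intrinsics apply), "eye" and "rotation" of the camera in the world. Camera axes: x right, y down, z forward; pixel columns grow to the right and rows downward; lengths in m; the calibration is good to about 2 mm. A picture is of the moment at which its call begins. get_calibration takes no time and is no camera call.
- order.job_done(): hands the job in; it is judged then, once.
The state is a dict: "clock": time; "joint_pos": joint angles; "joint_vel": joint speeds; "tau": joint torques, N m; "eef_pos": TCP position; "tool_rot": TCP orientation; "ft_force": force on the tool from outside, world axes, zero at the start; "ft_torque": the same for the moment, N m; "grip_width": finger opening in m; "grasp_force": force on a finger pad.
Only numpy, scipy, OpenCV 4.12 (cv2) and the standard library are available. Lean on these libraries where they do the work, as an engineer would, in place of code of your own. Each camera call takes 0.05 s, during which the arm holds its last target. There are 200 camera calls.

## Working session

There is one attempt and no reset: what is moved stays moved. The work goes in short steps, Python scripts to look and compute and a tool call to move; the robot and the scene stay as the last step left them, time stands still between calls to the robot, and variables do not carry over. Pictures are saved under pics/ and viewed, at most 10 in all, crops included, and the job is handed in when it is done.

Besides the shell and the picture viewer there is one more tool, called after "Request:" as a command line: name --argument value ..., lists and objects as JSON in quotes. apply_moves: Moves the arm, as the interface text tells. Its arguments: {"type":"object","properties":{"targets":{"type":"array","items":{"type":"array","items":{"type":"array","items":{"type":"number"}}}}},"required":["targets"]}

```bash
mkdir -p pics; cat > h.py <<'E'
import numpy as np, cv2
from workcell import get_obs, imaging, order
def world(name,u,v,d):
    c=imaging.get_calibration(name);K=np.array(c["camera_matrix"]);k=c["k1"]
    R=np.array(c["rotation"]);e=np.array(c["eye"])
    p=cv2.undistortPoints(np.array([[[u,v]]],float),K,np.array([k,0,0,0.]))[0,0]
    return e+R@(np.array([p[0],p[1],1])*d)
def onplane(name,u,v,z):
    a=world(name,u,v,1.);e=np.array(imaging.get_calibration(name)["eye"])
    return e+(a-e)*(z-e[2])/(a-e)[2]
E
python3 - <<'E'
from h import *
for n in("top","scene"):
    p,d=imaging.camera(n);cv2.imwrite(f"pics/{n}0.png",p);np.savez(f"pics/{n}0.npz",p=p,d=d)
    c=imaging.get_calibration(n);print(n,c)
o=get_obs();print(o)
E
```

```text
top {'camera_matrix': array([[410.68646154,   0.        , 254.22932992],
       [  0.        , 410.68646154, 192.40335657],
       [  0.        ,   0.        ,   1.        ]]), 'k1': -0.14791201847469934, 'eye': array([ 0.54894704, -0.02224082,  0.72393805]), 'rotation': array([ 0.70724796, -0.70643175,  0.02547197, -0.01028041])}
scene {'camera_matrix': array([[417.6573038 ,   0.        , 256.28921853],
       [  0.        , 417.6573038 , 185.14579257],
       [  0.        ,   0.        ,   1.        ]]), 'k1': -0.021092047418620127, 'eye': array([ 1.0336586 , -0.18425779,  0.53468777]), 'rotation': array([ 0.7351556 ,  0.55269406, -0.2273226 , -0.31999994])}
{'clock': 0.1, 'joint_pos': array([ 1.10401637e+00,  2.41322506e-01,  3.83743345e-03,  1.33519014e+00,
       -2.81481928e-05,  1.57077324e+00]), 'joint_vel': array([-0.00015886, -0.00058008,  0.00283765, -0.00069674,  0.00046891,
        0.00078801]), 'tau': array([-7.21794768e-04, -3.73137832e+01,  2.53009701e+01,  1.08052598e-02,
       -6.63448782e-05, -3.64259407e-06]), 'eef_pos': array([0.22477064, 0.44602497, 0.24750129]), 'tool_rot': array([ 2.31265566e-01,  9.72890207e-01, -9.17224546e-04, -2.03589340e-04]), 'ft_force': array([-0.15362101,  0.01063256, -0.76738231]), 'ft_torque': array([-0.00698928, -0.03130492, -0.00022705]), 'grasp_force': 0.0, 'grip_width': 0.0852776882037956}
```

View pics/top0.png

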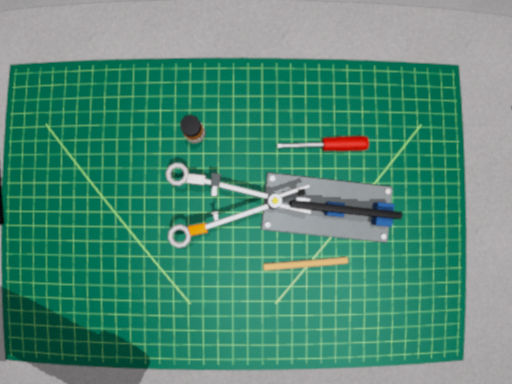

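View pics/scene0.png

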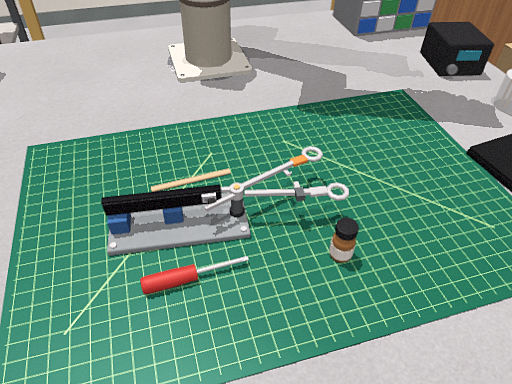

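The top view shows the pivot at about (275,201), the orange rest at (198,229), the fixed rest at (197,180), and the jar at (192,128). The scene view agrees: the handles point to +y and the orange one is on the robot side. The rotation is a quaternion, so I'll fix the helper and measure.

```bash
sed -i 's/R=np.array(c\["rotation"\])/R=Rot.from_quat(c["rotation"]).as_matrix()/; 1a from scipy.spatial.transform import Rotation as Rot' h.py
python3 - <<'E'
from h import *
z=np.load("pics/top0.npz");p,d=z["p"],z["d"]
for nm,(u,v) in dict(pivot=(275,201),ringm=(180,236),ringf=(178,174),frest=(197,180),jar=(191,125),c1=(272,178),c2=(388,191),c3=(384,237),c4=(267,225),mat=(100,330)).items():
    print(nm,d[v,u].round(3),world("top",u,v,d[v,u]).round(4))
print('pivot@67',onplane("top",275,201,.067),'rings@.067',onplane("top",180,236,.067),onplane("top",178,174,.067))
for n in("top","scene"):
    z=np.load(f"pics/{n}0.npz");p,d=z["p"],z["d"]
    h=cv2.cvtColor(p,cv2.COLOR_BGR2HSV)
    m=cv2.inRange(h,(8,200,200),(20,255,255))
    if n=="top": m[:,240:]=0;m[:200]=0
    else: m[200:]=0;m[:,:270]=0
    vs,us=np.nonzero(m);print(n,len(us),us.mean(),vs.mean(),us.min(),us.max(),vs.min(),vs.max())
    print(onplane(n,us.mean(),vs.mean(),.067)); dd=d[m>0];print(np.mean([world(n,u,v,d[v,u]) for u,v in zip(us,vs)],0))
E
```

```text
pivot 0.65 [ 0.5682 -0.0691  0.0751]
ringm 0.715 [0.5087 0.0923 0.0038]
ringf 0.722 [0.6179 0.0971 0.0017]
frest 0.657 [0.602  0.0555 0.0673]
jar 0.653 [0.6898 0.0653 0.0748]
c1 0.707 [ 0.6095 -0.068   0.0195]
c2 0.71 [ 0.5874 -0.2724  0.0206]
c3 0.705 [ 0.5069 -0.2642  0.0205]
c4 0.707 [ 0.5286 -0.0595  0.0152]
mat 0.703 [0.3392 0.2373 0.0039]
pivot@67 [ 0.56846899 -0.06965839  0.067     ] rings@.067 [0.51226157 0.08223299 0.067     ] [0.61163098 0.08627274 0.067     ]
top 43 196.4418604651163 229.06976744186048 189 206 224 234
[0.52343577 0.05589688 0.067     ]
[0.52343902 0.05589346 0.06708909]<stdin>:12: RuntimeWarning: Mean of empty slice.
  ret = ret.dtype.type(ret / rcount)
Traceback (most recent call last):
ValueError: zero-size array to reduction operation minimum which has no identity
```

```bash
cat >> h.py <<'E'
P=np.array([.5685,-.0685]);YAW=83.9
def pt(q,lx,ly):
    "world xy of point (lx,ly) of moving handle (frame at q=.3), and handle heading deg"
    a=np.radians(YAW)+.3-q
    return P+np.array([[np.cos(a),-np.sin(a)],[np.sin(a),np.cos(a)]])@np.array([lx,ly]),np.degrees(a)
def go(q,lx,ly,z,hd=None):
    o=get_obs();t,a=pt(q,lx,ly);a=a if hd is None else hd
    x=Rot.from_quat(o["tool_rot"]).as_matrix()[:,0];c=np.degrees(np.arctan2(x[1],x[0]))
    print("target",t.round(4),z,"shift/40mm",((np.array([*t,z])-o["eef_pos"])/.04).round(3),"turn",round(((a-c)+90)%180-90,2),"F",o["ft_force"].round(2),"t",o["clock"])
E
python3 - <<'E'
from h import *
print(pt(0,.130,.021))
go(0,.127,.021+.008+.0145+.015,.070)
for q in(0,.1,.2,.3,.37):print(q,pt(q,.127,.0435))
E
```

```text
(array([0.52288929, 0.05503406]), np.float64(101.08873385392471))
target [0.4867 0.0449] 0.07 shift/40mm [  6.547 -10.029  -4.438] turn -52.17 F [-0.15  0.01 -0.77] t 0.1
0 (array([0.50138634, 0.04776266]), np.float64(101.08873385392471))
0.1 (array([0.51332853, 0.05388202]), np.float64(95.35915590261648))
0.2 (array([0.52582197, 0.05877858]), np.float64(89.62957795130825))
0.3 (array([0.53874184, 0.06240341]), np.float64(83.9))
0.37 (array([0.54797047, 0.06416419]), np.float64(79.88929543408425))
```

Request:
apply_moves --targets '[[[0.41,-0.63,0,-3.3,-1],[0.41,-0.63,0,-3.3,-1],[0.41,-0.63,0,-3.3,-1],[0.41,-0.63,0,-3.3,-1],[0.41,-0.63,0,-3.3,-1],[0.41,-0.63,0,-3.3,-1],[0.41,-0.63,0,-3.3,-1],[0.41,-0.63,0,-3.3,-1]]]'

```text
clock: 0.77
eef_pos: [0.3565, 0.2434, 0.248]
tool_rot: [0.449, 0.894, -0.0, -0.0]
ft_force: [0.8, 0.4, -0.2]
grip_width: 0.0001
grasp_force: 0.0
```

Request:
apply_moves --targets '[[[0.41,-0.63,0,-3.3,-1],[0.41,-0.63,0,-3.3,-1],[0.41,-0.63,0,-3.3,-1],[0.41,-0.63,0,-3.3,-1],[0.41,-0.63,0,-3.3,-1],[0.41,-0.63,0,-3.3,-1],[0.41,-0.63,0,-3.3,-1],[0,0,0,0,-1]]]'

```text
clock: 1.43
eef_pos: [0.4731, 0.0647, 0.2477]
tool_rot: [0.62, 0.784, -0.001, 0.001]
ft_force: [-0.2, -0.3, -0.6]
grip_width: -0.0001
grasp_force: 0.0
```

```bash
python3 -c "
from h import *
go(0,.127,.021+.008+.0145+.015,.070)
print(get_obs()['grip_width'])"
```

```text
target [0.4867 0.0449] 0.07 shift/40mm [ 0.338 -0.496 -4.443] turn -2.25 F [-0.21 -0.28 -0.59] t 1.4333
-6.0579379424719905e-05
```

Request:
apply_moves --targets '[[[0.17,-0.25,-0.5,-1.1,-1],[0.17,-0.25,-0.7,-1.15,-1],[0,0,-0.8,0,-1],[0,0,-0.8,0,-1],[0,0,-0.8,0,-1],[0,0,-0.55,0,-1],[0,0,-0.3,0,-1],[0,0,0,0,-1]]]'

```text
clock: 2.1
eef_pos: [0.4813, 0.0486, 0.0669]
tool_rot: [0.632, 0.775, -0.003, -0.003]
ft_force: [-0.9, 0.8, -0.3]
grip_width: 0.0002
grasp_force: 0.0
```

```bash
python3 -c "
from h import *
go(0,.127,.0435,.07)
p,d=imaging.camera('top');cv2.imwrite('pics/t1.png',cv2.resize(p[110:270,120:300],None,fx=3,fy=3))"
```

```text
target [0.5014 0.0478] 0.07 shift/40mm [ 0.503 -0.021  0.078] turn -0.46 F [-0.94  0.84 -0.31] t 2.1
```

View pics/t1.png

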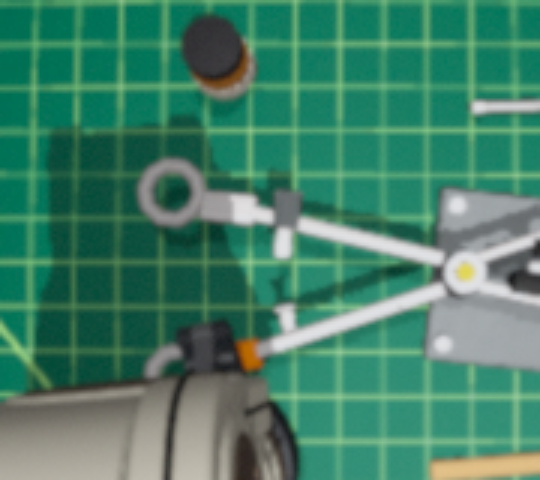

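The finger is beside the orange rest at about (200,345) in the crop, clear of the ring. Pushing up to contact.

Request:
apply_moves --targets '[[[0.15,-0.01,0,-0.5,-1],[0.15,-0.01,0,0,-1],[0.1,0,0,0,-1],[0.1,0.03,0,-1,-1],[0.1,0.05,0,-1,-1],[0,0,0,0,-1]]]'

```text
clock: 2.65
eef_pos: [0.5097, 0.0511, 0.0708]
tool_rot: [0.65, 0.76, 0.0, 0.0]
ft_force: [-2.9, -0.5, 1.0]
grip_width: 0.0001
grasp_force: 0.9
```

```bash
cat >> h.py <<'E'
def st():
    o=get_obs();r=o["eef_pos"][:2]-P
    x=Rot.from_quat(o["tool_rot"]).as_matrix()[:,0];c=np.degrees(np.arctan2(x[1],x[0]))%180
    best=min(np.linspace(-.1,.5,6001),key=lambda q:abs((Rot.from_euler('z',-(np.radians(YAW)+.3-q)).as_matrix()[:2,:2]@r)[1]-.0435))
    a=np.radians(YAW)+.3-best;n=np.array([-np.sin(a),np.cos(a)]);f=o["ft_force"][:2]
    print("q~",round(best,4),"lx",round((np.array([np.cos(a),np.sin(a)])@r),4),"heading err",round(c-np.degrees(a),2),"push N",round(n@f,2),"along",round(f@np.array([np.cos(a),np.sin(a)]),2),"z",o["eef_pos"][2].round(4),"t",round(o["clock"],2),"dir/unit",(-n).round(3))
E
python3 -c "
from h import *
st()"
```

```text
q~ 0.0688 lx 0.126 heading err 1.8 push N 2.97 along -0.11 z 0.0708 t 2.65 dir/unit [0.992 0.124]
```

Request:
apply_moves --targets '[[[0.06,0.025,0,-1.5,-1],[0.06,0.025,0,-1.5,-1],[0.06,0.025,0,-1.5,-1],[0.06,0.025,0,-1.5,-1],[0.05,0.02,0,-1,-1],[0.03,0.01,0,-1,-1],[0,0,0,0,-1]]]'

```text
clock: 3.23
eef_pos: [0.5212, 0.0565, 0.0703]
tool_rot: [0.701, 0.713, 0.0, -0.0]
ft_force: [-3.4, 1.6, 1.7]
grip_width: -0.0002
grasp_force: 1.5
```

```bash
python3 -c "
from h import *
st()"
```

```text
q~ 0.1635 lx 0.1263 heading err -0.73 push N 3.36 along 1.66 z 0.0703 t 3.23 dir/unit [1.   0.03]
```

Request:
apply_moves --targets '[[[0.04,0.003,0,-0.5,-1],[0.04,0.002,0,-0.5,-1],[0.04,0,0,-0.5,-1],[0.03,0,0,-0.5,-1],[0,0,0,0,-1]]]'

```text
clock: 3.65
eef_pos: [0.5274, 0.0566, 0.0701]
tool_rot: [0.713, 0.701, 0.0, -0.0]
ft_force: [-3.7, 1.7, 0.3]
grip_width: -0.0001
grasp_force: 1.9
```

Request:
apply_moves --targets '[[[0.02,0,0,-0.2,-1],[0.02,0,0,-0.2,-1],[0,0,0,0,-1]]]'

```text
clock: 3.9
eef_pos: [0.529, 0.0564, 0.0702]
tool_rot: [0.716, 0.698, -0.0, -0.0]
ft_force: [-2.7, 2.7, -0.7]
grip_width: -0.0003
grasp_force: 1.9
```

```bash
python3 -c "
from h import *
st()"
```

```text
q~ 0.2255 lx 0.1236 heading err 0.43 push N 2.8 along 2.59 z 0.0702 t 3.9 dir/unit [ 0.999 -0.032]
```

Request:
apply_moves --targets '[[[0.02,0.006,0,-0.4,-1],[0.02,0.006,0,-0.3,-1],[0,0,0,0,-1]]]'

```text
clock: 4.15
eef_pos: [0.5306, 0.0569, 0.0702]
tool_rot: [0.72, 0.694, -0.0, -0.0]
ft_force: [-3.3, 2.9, 0.6]
grip_width: 0.0002
grasp_force: 2.0
```

Request:
apply_moves --targets '[[[0.02,0.006,0,-0.4,-1],[0.02,0.006,0,-0.3,-1],[0,0,0,0,-1]]]'

```text
clock: 4.4
eef_pos: [0.5321, 0.0574, 0.0702]
tool_rot: [0.724, 0.69, -0.0, -0.0]
ft_force: [-4.0, 4.1, -0.3]
grip_width: -0.0004
grasp_force: 2.1
```

```bash
python3 -c "
from h import *
st()"
```

```text
q~ 0.2506 lx 0.1236 heading err 0.48 push N 4.19 along 3.87 z 0.0702 t 4.4 dir/unit [ 0.998 -0.057]
```

Request:
apply_moves --targets '[[[0.01,0.03,0,-0.2,-1],[0.01,0.03,0,-0.2,-1],[0,0,0,0,-1]]]'

```text
clock: 4.65
eef_pos: [0.5332, 0.0586, 0.0703]
tool_rot: [0.727, 0.687, -0.001, 0.001]
ft_force: [-3.1, -2.1, -0.3]
grip_width: -0.0003
grasp_force: 1.5
```

Request:
apply_moves --targets '[[[0.02,0.01,0,-0.3,-1],[0.02,0.01,0,-0.3,-1],[0,0,0,0,-1]]]'

```text
clock: 4.9
eef_pos: [0.5348, 0.0601, 0.0703]
tool_rot: [0.73, 0.683, -0.0, 0.0]
ft_force: [-3.6, -2.4, 0.0]
grip_width: 0.0002
grasp_force: 1.6
```

```bash
python3 -c "
from h import *
st()"
```

```text
q~ 0.2705 lx 0.1256 heading err 0.57 push N 3.37 along -2.63 z 0.0703 t 4.9 dir/unit [ 0.997 -0.077]
```

Request:
apply_moves --targets '[[[0.02,0.0,0,-0.4,-1],[0.02,0.0,0,-0.3,-1],[0,0,0,0,-1]]]'

```text
clock: 5.15
eef_pos: [0.5363, 0.0604, 0.0703]
tool_rot: [0.734, 0.679, -0.0, -0.0]
ft_force: [-4.1, -1.5, -0.4]
grip_width: -0.0002
grasp_force: 1.8
```

Request:
apply_moves --targets '[[[0.015,0.003,0,-0.3,-1],[0.015,0.003,0,-0.3,-1],[0,0,0,0,-1]]]'

```text
clock: 5.4
eef_pos: [0.5374, 0.0608, 0.0702]
tool_rot: [0.738, 0.675, -0.0, -0.0]
ft_force: [-4.2, -1.5, -0.3]
grip_width: -0.0001
grasp_force: 1.9
```

```bash
python3 -c "
from h import *
st()"
```

```text
q~ 0.2904 lx 0.1256 heading err 0.44 push N 3.98 along -1.94 z 0.0702 t 5.4 dir/unit [ 0.995 -0.097]
```

Request:
apply_moves --targets '[[[0.015,0.002,0,-0.3,-1],[0.015,0.002,0,-0.3,-1],[0,0,0,0,-1]]]'

```text
clock: 5.65
eef_pos: [0.5381, 0.061, 0.0701]
tool_rot: [0.741, 0.671, -0.0, -0.0]
ft_force: [-3.8, -1.1, 0.1]
grip_width: 0.0001
grasp_force: 2.4
```

Request:
apply_moves --targets '[[[0.015,0.002,0,-0.3,-1],[0.015,0.002,0,-0.3,-1],[0,0,0,0,-1]]]'

```text
clock: 5.9
eef_pos: [0.5388, 0.0612, 0.0699]
tool_rot: [0.745, 0.667, -0.001, -0.001]
ft_force: [-6.0, -1.6, 1.1]
grip_width: 0.0
grasp_force: 2.8
```

```bash
python3 -c "
from h import *
st()"
```

```text
q~ 0.3017 lx 0.1257 heading err -0.11 push N 5.82 along -2.24 z 0.0699 t 5.9 dir/unit [ 0.994 -0.108]
```

Request:
apply_moves --targets '[[[0.015,0.001,0,-0.2,-1],[0,0,0,0,-1]]]'

```text
clock: 6.07
eef_pos: [0.5393, 0.0613, 0.0699]
tool_rot: [0.746, 0.666, -0.001, -0.001]
ft_force: [-6.0, -1.3, 0.1]
grip_width: -0.0002
grasp_force: 2.9
```

Request:
apply_moves --targets '[[[0.015,0.001,0,-0.1,-1],[0,0,0,0,-1]]]'

```text
clock: 6.23
eef_pos: [0.5398, 0.0613, 0.0699]
tool_rot: [0.747, 0.665, -0.001, -0.001]
ft_force: [-6.6, -1.3, 1.6]
grip_width: -0.0001
grasp_force: 3.0
```

Request:
apply_moves --targets '[[[0.015,0.001,0,-0.1,-1],[0,0,0,0,-1]]]'

```text
clock: 6.4
eef_pos: [0.5402, 0.0614, 0.0698]
tool_rot: [0.747, 0.665, -0.001, -0.001]
ft_force: [-6.4, -0.8, 0.9]
grip_width: 0.0002
grasp_force: 3.2
```

Request:
apply_moves --targets '[[[0.015,0.001,0,-0.1,-1],[0,0,0,0,-1]]]'

```text
clock: 6.57
eef_pos: [0.5406, 0.0615, 0.0698]
tool_rot: [0.748, 0.664, -0.001, -0.001]
ft_force: [-7.1, -0.7, 0.7]
grip_width: -0.0004
grasp_force: 3.3
```

Request:
apply_moves --targets '[[[0.01,0.001,0,-0.1,-1],[0,0,0,0,-1]]]'

```text
clock: 6.73
eef_pos: [0.5409, 0.0615, 0.0698]
tool_rot: [0.748, 0.663, -0.001, -0.001]
ft_force: [-6.5, -1.1, 0.9]
grip_width: -0.0
grasp_force: 3.4
```

Request:
apply_moves --targets '[[[0.01,0.001,0,-0.1,-1],[0,0,0,0,-1]]]'

```text
clock: 6.9
eef_pos: [0.5412, 0.0616, 0.0697]
tool_rot: [0.749, 0.663, -0.001, -0.001]
ft_force: [-8.0, -1.1, 0.7]
grip_width: -0.0001
grasp_force: 3.5
```

Request:
apply_moves --targets '[[[0.01,0.001,0,-0.1,-1],[0,0,0,0,-1]]]'

```text
clock: 7.07
eef_pos: [0.5416, 0.0616, 0.0697]
tool_rot: [0.749, 0.662, -0.001, -0.002]
ft_force: [-7.4, -1.0, 0.4]
grip_width: -0.0
grasp_force: 3.5
```

Request:
apply_moves --targets '[[[0.01,0.001,0,-0.1,-1],[0,0,0,0,-1]]]'

```text
clock: 7.23
eef_pos: [0.5419, 0.0617, 0.0697]
tool_rot: [0.75, 0.661, -0.001, -0.002]
ft_force: [-7.6, -0.6, 0.4]
grip_width: -0.0001
grasp_force: 3.6
```

Request:
apply_moves --targets '[[[0.01,0.001,0,-0.1,-1],[0,0,0,0,-1]]]'

```text
clock: 7.4
eef_pos: [0.5422, 0.0617, 0.0696]
tool_rot: [0.751, 0.661, -0.001, -0.002]
ft_force: [-6.9, -1.1, 0.6]
grip_width: 0.0
grasp_force: 3.7
```

Request:
apply_moves --targets '[[[0.01,0.001,0,-0.1,-1],[0,0,0,0,-1]]]'

```text
clock: 7.57
eef_pos: [0.5425, 0.0618, 0.0696]
tool_rot: [0.751, 0.66, -0.001, -0.002]
ft_force: [-8.0, -0.3, 1.1]
grip_width: -0.0003
grasp_force: 3.7
```

Request:
apply_moves --targets '[[[0.01,0.001,0,-0.1,-1],[0,0,0,0,-1]]]'

```text
clock: 7.73
eef_pos: [0.5428, 0.0618, 0.0696]
tool_rot: [0.752, 0.659, -0.002, -0.002]
ft_force: [-7.8, -1.1, 1.1]
grip_width: -0.0003
grasp_force: 3.8
```

Request:
apply_moves --targets '[[[0.01,0.001,0,-0.1,-1],[0,0,0,0,-1]]]'

```text
clock: 7.9
eef_pos: [0.5431, 0.0619, 0.0695]
tool_rot: [0.752, 0.659, -0.002, -0.002]
ft_force: [-7.8, 0.0, 0.5]
grip_width: -0.0001
grasp_force: 3.9
```

Request:
apply_moves --targets '[[[0.01,0.001,0,-0.1,-1],[0,0,0,0,-1]]]'

```text
clock: 8.07
eef_pos: [0.5434, 0.062, 0.0695]
tool_rot: [0.753, 0.658, -0.002, -0.002]
ft_force: [-8.3, -1.2, 0.9]
grip_width: 0.0002
grasp_force: 3.9
```

Request:
apply_moves --targets '[[[0.01,0.001,0,-0.1,-1],[0,0,0,0,-1]]]'

```text
clock: 8.23
eef_pos: [0.5438, 0.062, 0.0695]
tool_rot: [0.753, 0.657, -0.002, -0.002]
ft_force: [-8.2, -0.1, 0.8]
grip_width: -0.0001
grasp_force: 3.9
```

Request:
apply_moves --targets '[[[0.01,0.001,0,-0.1,-1],[0,0,0,0,-1]]]'

```text
clock: 8.4
eef_pos: [0.5448, 0.0621, 0.0696]
tool_rot: [0.754, 0.657, -0.001, -0.002]
ft_force: [-7.1, 0.5, 0.9]
grip_width: -0.0006
grasp_force: 3.3
```

Request:
apply_moves --targets '[[[0.01,0.001,0,-0.1,-1],[0,0,0,0,-1]]]'

```text
clock: 8.57
eef_pos: [0.5458, 0.0622, 0.0699]
tool_rot: [0.755, 0.656, -0.001, -0.001]
ft_force: [-5.3, -0.2, 0.3]
grip_width: 0.0
grasp_force: 2.8
```

```bash
python3 -c "
from h import *
st()"
```

```text
q~ 0.356 lx 0.1253 heading err 1.33 push N 5.22 along -1.04 z 0.0699 t 8.57 dir/unit [ 0.987 -0.162]
```

Request:
apply_moves --targets '[[[0.01,0.001,0,-0.1,-1],[0,0,0,0,-1]]]'

```text
clock: 8.73
eef_pos: [0.5468, 0.0623, 0.07]
tool_rot: [0.755, 0.656, -0.0, -0.001]
ft_force: [-4.8, 0.4, 1.1]
grip_width: -0.0001
grasp_force: 2.6
```

Request:
apply_moves --targets '[[[0.01,0.0,0,0,-1],[0,0,0,0,-1]]]'

```text
clock: 8.9
eef_pos: [0.547, 0.0623, 0.0701]
tool_rot: [0.755, 0.656, -0.0, -0.001]
ft_force: [-5.4, 0.1, 1.4]
grip_width: 0.0004
grasp_force: 2.9
```

Request:
apply_moves --targets '[[[0.01,0.0,0,0,-1],[0,0,0,0,-1]]]'

```text
clock: 9.07
eef_pos: [0.5472, 0.0623, 0.07]
tool_rot: [0.755, 0.656, -0.0, -0.001]
ft_force: [-5.1, 0.1, 0.3]
grip_width: 0.0006
grasp_force: 3.1
```

Request:
apply_moves --targets '[[[0.01,0.0,0,0,-1],[0,0,0,0,-1]]]'

```text
clock: 9.23
eef_pos: [0.5475, 0.0623, 0.07]
tool_rot: [0.755, 0.656, -0.001, -0.001]
ft_force: [-5.9, -0.1, 1.2]
grip_width: -0.0
grasp_force: 3.2
```

Request:
apply_moves --targets '[[[0.01,0.0,0,0,-1],[0,0,0,0,-1]]]'

```text
clock: 9.4
eef_pos: [0.5477, 0.0623, 0.0699]
tool_rot: [0.755, 0.656, -0.001, -0.001]
ft_force: [-6.2, -0.1, 1.6]
grip_width: 0.0001
grasp_force: 3.4
```

Request:
apply_moves --targets '[[[0.01,0.0,0,0,-1],[0,0,0,0,-1]]]'

```text
clock: 9.57
eef_pos: [0.5479, 0.0624, 0.0699]
tool_rot: [0.755, 0.656, -0.001, -0.002]
ft_force: [-7.9, 0.4, 1.6]
grip_width: 0.0
grasp_force: 3.6
```

Request:
apply_moves --targets '[[[0.01,0.0,0,0,-1],[0,0,0,0,-1]]]'

```text
clock: 9.73
eef_pos: [0.5481, 0.0624, 0.0699]
tool_rot: [0.755, 0.656, -0.001, -0.002]
ft_force: [-7.6, 0.1, 1.1]
grip_width: 0.0001
grasp_force: 3.8
```

Request:
apply_moves --targets '[[[0.01,0.0,0,0,-1],[0,0,0,0,-1]]]'

```text
clock: 9.9
eef_pos: [0.5482, 0.0624, 0.0699]
tool_rot: [0.755, 0.656, -0.001, -0.002]
ft_force: [-8.1, 0.2, 1.8]
grip_width: 0.0
grasp_force: 4.1
```

Request:
apply_moves --targets '[[[0.015,0.0,0,0,-1],[0,0,0,0,-1]]]'

```text
clock: 10.07
eef_pos: [0.5485, 0.0624, 0.0698]
tool_rot: [0.755, 0.656, -0.001, -0.002]
ft_force: [-8.2, 0.7, 2.2]
grip_width: -0.0001
grasp_force: 4.5
```

Request:
apply_moves --targets '[[[0.015,0.0,0,0,-1],[0,0,0,0,-1]]]'

```text
clock: 10.23
eef_pos: [0.5487, 0.0624, 0.0698]
tool_rot: [0.755, 0.656, -0.002, -0.002]
ft_force: [-9.7, -0.4, 3.7]
grip_width: 0.0001
grasp_force: 4.9
```

Request:
apply_moves --targets '[[[0.015,0.0,0,0,-1],[0,0,0,0,-1]]]'

```text
clock: 10.4
eef_pos: [0.5489, 0.0624, 0.0697]
tool_rot: [0.755, 0.656, -0.002, -0.003]
ft_force: [-10.3, 1.0, 1.6]
grip_width: 0.0001
grasp_force: 5.2
```

Request:
apply_moves --targets '[[[0.012,0.0,0,0,-1],[0,0,0,0,-1]]]'

```text
clock: 10.57
eef_pos: [0.5491, 0.0624, 0.0695]
tool_rot: [0.755, 0.656, -0.002, -0.003]
ft_force: [-10.8, 1.1, 4.0]
grip_width: 0.0003
grasp_force: 5.5
```

Request:
apply_moves --targets '[[[0.01,0.0,0,0,-1],[0,0,0,0,-1]]]'

```text
clock: 10.73
eef_pos: [0.5492, 0.0624, 0.0695]
tool_rot: [0.755, 0.656, -0.002, -0.003]
ft_force: [-10.9, 0.3, 3.9]
grip_width: -0.0003
grasp_force: 5.7
```

Request:
apply_moves --targets '[[[-0.04,0.0,0,0,-1],[-0.04,0,0,0,-1],[-0.04,0,0,0,-1],[-0.04,0,0,0,-1],[0,0,0,0,-1]]]'

```text
clock: 11.15
eef_pos: [0.5464, 0.0622, 0.0703]
tool_rot: [0.755, 0.656, 0.0, -0.0]
ft_force: [-3.3, 0.4, -0.7]
grip_width: -0.0001
grasp_force: 2.0
```

```bash
python3 -c "
from h import *
st()"
```

```text
q~ 0.3607 lx 0.1252 heading err 1.5 push N 3.34 along -0.15 z 0.0703 t 11.15 dir/unit [ 0.986 -0.166]
```

Request:
apply_moves --targets '[[[-0.02,0.0,0,0,-1],[-0.02,0,0,0,-1],[0,0,0,0,-1]]]'

```text
clock: 11.4
eef_pos: [0.5459, 0.062, 0.0707]
tool_rot: [0.755, 0.655, 0.001, 0.0]
ft_force: [-1.9, 0.4, -0.6]
grip_width: -0.0
grasp_force: 0.8
```

Request:
apply_moves --targets '[[[-0.02,0.0,0,0,-1],[-0.02,0,0,0,-1],[0,0,0,0,-1]]]'

```text
clock: 11.65
eef_pos: [0.5443, 0.0617, 0.0709]
tool_rot: [0.755, 0.655, 0.001, 0.001]
ft_force: [0.1, 0.7, 0.3]
grip_width: -0.0002
grasp_force: 0.0
```

Contact is lost while the handle is still closed, so it has locked. Taking the hand off and looking.

Request:
apply_moves --targets '[[[-0.2,0.02,0,0,-1],[-0.4,0.04,0,0,-1],[-0.4,0,0.2,0,-1],[-0.4,0,0.6,0,-1],[-0.4,0,0.8,0,-1],[0,0,0.6,0,-1],[0,0,0,0,-1]]]'

```text
clock: 12.23
eef_pos: [0.4735, 0.0646, 0.1636]
tool_rot: [0.755, 0.655, 0.004, 0.003]
ft_force: [1.0, -0.4, 0.7]
grip_width: 0.0002
grasp_force: 0.0
```

```bash
python3 -c "
from h import *
st()
p,d=imaging.camera('top');a=cv2.resize(p[130:260,140:400],None,fx=3,fy=3)
h=cv2.cvtColor(p,cv2.COLOR_BGR2HSV);m=cv2.inRange(h,(8,150,150),(20,255,255));m[:,240:]=0;m[:160]=0
vs,us=np.nonzero(m);print(len(us),us.mean() if len(us) else 0,vs.mean() if len(us) else 0)
if len(us):print(us.min(),us.max(),vs.min(),vs.max(),onplane('top',us.mean(),vs.mean(),.067))
for q in(.34,.35,.36,.37):print(q,pt(q,.13,.021))
cv2.imwrite('pics/t2.png',a)"
```

```text
q~ -0.1 lx 0.1549 heading err -24.9 push N -0.81 along -0.63 z 0.1636 t 12.23 dir/unit [0.957 0.289]
90 190.95555555555555 200.6888888888889
184 201 195 207 [0.56875569 0.06495501 0.067     ]
0.34 (array([0.5666973 , 0.06317289]), np.float64(81.60816881947672))
0.35 (array([0.5680141 , 0.06318433]), np.float64(81.0352110243459))
0.36 (array([0.56933094, 0.06318261]), np.float64(80.46225322921508))
0.37 (array([0.57064771, 0.06316772]), np.float64(79.88929543408425))
```

View pics/t2.png

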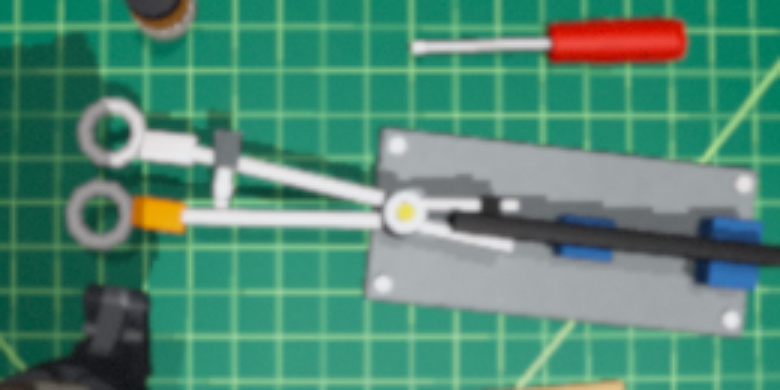

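The picture shows the clamp locked: the orange rest is at crop (160,215) and the tooth engages at (225,185), with the hand clear. Moving above the rest and waiting.

Request:
apply_moves --targets '[[[0.5,-0.07,0,0,-1],[0.6,0,0,0,-1],[0.6,0,0,0,-1],[0.59,0,-0.3,0,-1],[0,0,-0.5,0,-1],[0,0,-0.5,0,-1],[0,0,-0.35,0,-1],[0,0,0,0,-1]]]'

```text
clock: 12.95
eef_pos: [0.5596, 0.0609, 0.0874]
tool_rot: [0.755, 0.655, -0.004, -0.003]
ft_force: [-0.1, -0.0, 0.1]
grip_width: -0.0
grasp_force: 0.0
```

Request:
apply_moves --targets '[[[0,0,0,0,-1],[0,0,0,0,-1],[0,0,0,0,-1],[0,0,0,0,-1],[0,0,0,0,-1],[0,0,0,0,-1],[0,0,0,0,-1],[0,0,0,0,-1]]]'

```text
clock: 13.62
eef_pos: [0.563, 0.0613, 0.0926]
tool_rot: [0.755, 0.655, 0.0, 0.0]
ft_force: [0.7, -0.3, 0.2]
grip_width: 0.0003
grasp_force: 0.0
```

Request:
apply_moves --targets '[[[0,0,0,0,-1],[0,0,0,0,-1],[0,0,0,0,-1],[0,0,0,0,-1],[0,0,0,0,-1],[0,0,0,0,-1],[0,0,0,0,-1],[0,0,0,0,-1]]]'

```text
clock: 14.28
eef_pos: [0.5629, 0.0613, 0.0923]
tool_rot: [0.755, 0.655, -0.0, -0.0]
ft_force: [-0.8, 0.2, 0.0]
grip_width: -0.0004
grasp_force: 0.0
```

```bash
python3 -c "
from h import *
go(.357,.127,.024,.09)"
```

```text
target [0.5655 0.0607] 0.09 shift/40mm [ 0.065 -0.015 -0.057] turn -1.27 F [-0.81  0.22  0.01] t 14.2833
```

Request:
apply_moves --targets '[[[0.05,-0.01,0,-1,-1],[0,0,0,0,-1],[0,0,-0.08,0,-1],[0,0,-0.08,0,-1],[0,0,-0.05,0,-1],[0,0,0,0,-1]]]'

```text
clock: 14.78
eef_pos: [0.5648, 0.0609, 0.0836]
tool_rot: [0.761, 0.649, -0.0, -0.0]
ft_force: [-1.6, -0.9, 1.5]
grip_width: 0.0004
grasp_force: 0.8
```

Request:
apply_moves --targets '[[[0,0,-0.03,0,-1],[0,0,-0.03,0,-1],[0,0,0,0,-1]]]'

```text
clock: 15.03
eef_pos: [0.5649, 0.0609, 0.0818]
tool_rot: [0.761, 0.649, 0.0, 0.0]
ft_force: [-1.5, 0.6, 4.4]
grip_width: 0.0
grasp_force: 1.9
```

Request:
apply_moves --targets '[[[0,0,-0.03,0,-1],[0,0,-0.03,0,-1],[0,0,0,0,-1]]]'

```text
clock: 15.28
eef_pos: [0.5647, 0.0609, 0.0784]
tool_rot: [0.761, 0.649, -0.0, -0.0]
ft_force: [0.7, -0.8, -0.7]
grip_width: -0.0002
grasp_force: 0.0
```

Request:
apply_moves --targets '[[[0,0,-0.02,0,-1],[0,0,-0.02,0,-1],[0,0,0,0,-1]]]'

```text
clock: 15.53
eef_pos: [0.5647, 0.0609, 0.077]
tool_rot: [0.761, 0.649, -0.0, -0.0]
ft_force: [0.3, 1.1, -0.0]
grip_width: 0.0002
grasp_force: 0.0
```

The force vanished, so the handle likely jumped open. Lifting off and checking.

Request:
apply_moves --targets '[[[0,0,0.3,0,-1],[0,0,0.6,0,-1],[0,0,0.8,0,-1],[0,0,0.8,0,-1],[0,0,0.8,0,-1],[0,0,0.8,0,-1],[-0.6,0,0.3,0,-1],[-0.9,0,0,0,-1]]]'

```text
clock: 16.2
eef_pos: [0.5089, 0.0612, 0.2572]
tool_rot: [0.761, 0.649, 0.004, 0.003]
ft_force: [-0.1, 0.2, 0.2]
grip_width: 0.0001
grasp_force: 0.0
```

Request:
apply_moves --targets '[[[-0.9,0,0,0,-1],[-0.9,0,0,0,-1],[-0.9,0,0,0,-1],[-0.6,0,0,0,-1],[0,0,0,0,-1],[0,0,0,0,-1],[0,0,0,0,-1],[0,0,0,0,-1]]]'

```text
clock: 16.87
eef_pos: [0.3741, 0.061, 0.2537]
tool_rot: [0.761, 0.649, 0.0, 0.0]
ft_force: [0.7, -0.9, -0.0]
grip_width: 0.0003
grasp_force: 0.0
```

```bash
python3 -c "
from h import *
print(get_obs()['eef_pos'],get_obs()['clock'])
p,d=imaging.camera('top');a=cv2.resize(p[110:280,140:400],None,fx=3,fy=3)
h=cv2.cvtColor(p,cv2.COLOR_BGR2HSV);m=cv2.inRange(h,(8,200,200),(20,255,255));m[:,240:]=0;m[:160]=0
vs,us=np.nonzero(m);print(len(us),us.mean(),vs.mean(),onplane('top',us.mean(),vs.mean(),.067))
cv2.imwrite('pics/t3.png',a)
p,d=imaging.camera('scene');cv2.imwrite('pics/s3.png',cv2.resize(p[130:310,90:370],None,fx=2.8,fy=2.8))"
```

```text
[0.37405294 0.06101447 0.25367075] 16.8667
37 195.78378378378378 228.86486486486487 [0.52375889 0.05695223 0.067     ]
```

View pics/t3.png

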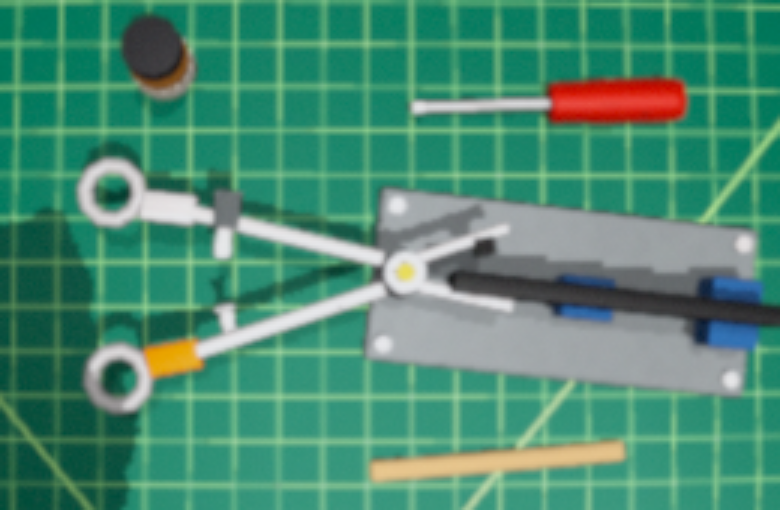

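View pics/s3.png

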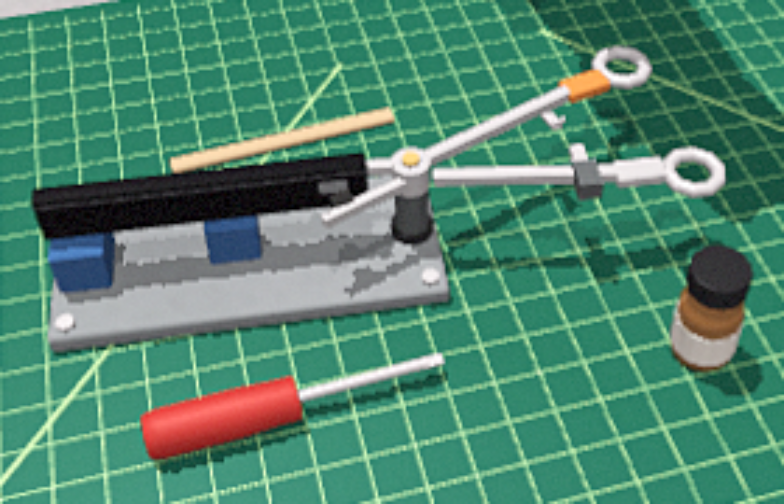

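The handle is fully open: the orange rest is at crop (175,358) in the top view, the same place as at the start. The insert no longer stands proud of the bar (scene crop about (335,190)), and the bystanders have not moved.

```bash
python3 -c "
from h import *
print(order.job_done())"
```

```text
the job is handed in; nothing more can be done
None
```

The job is handed in: the ratchet caught at a peak push of about 11 N, stayed locked hands-off for about 3 s, and was then unlocked to fully open; the insert looks flush in the camera view and nothing else moved.

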